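Feed the waiting specimen jar to its reading position

TASK

Two sample feeders stand on the lab bench, and one has a specimen jar waiting on its carriage. Push that carriage by its blue push plate, with the fingertips, all the way in to its end stop, then let go so that it springs back and catches on its stop pin at the middle, reading position. Do not touch or lift the jar, and leave the empty feeder and the other things on the bench alone.

Things in the scene. Friction and masses are not known exactly. Their poses are not given: they have to be found in the camera images.
- loaded_feeder: white sample feeder that has the jar on its carriage, fixed; base x -120 to +165 mm, y +-55 mm in its frame, origin on the bench. Its +x is the push direction, away from the robot. Rails 28 mm high; black reading heads 61 mm high at x -60, y +-49 mm; bridge 70 mm high at x +30 mm with orange-headed stop pin (top 92 mm, 8 mm more while raised); housing 95 mm high from x +95 mm
- loaded_plate (a point): middle of the front face (towards the robot) of the blue push plate at the front end of the loaded carriage; plate 70 mm wide, 8 mm thick, from 30 to 80 mm above the bench (this point 55 mm up). Moves with the carriage along the feeder's +x; at joint 0 it lies at x -135 mm in the feeder's frame
- loaded_slide (a joint): travel of the loaded carriage, m: 0 = out towards the robot (sprung), 0.05 = fully in on its end stop. Push: 2 N at first, 6 N at the end, about 2 N more while the catch lifts the pin (0.004 to 0.025), 2 N more per 50 mm/s. Let go beyond 0.026 it springs back at 0.1 m/s and rests on the pin at 0.025, the middle; let go earlier it returns to 0
- loaded_nest (a point): middle of the jar's place on the loaded carriage, 50 mm behind the front face of the push plate and 55 mm above the bench, moves with the carriage; the jar's centre lies here while it stands in its 10 mm deep square pocket (1 mm play each side); its cap is 80 mm above the bench
- sample_jar_center (a point): the screw-capped specimen jar, 36 mm diameter, 50 mm tall, red cap; point at its centre (25 mm above its underside); it stands loose in the pocket of the loaded carriage and rides along
- idle_feeder: white sample feeder whose carriage is empty, fixed; base x -120 to +165 mm, y +-55 mm in its frame, origin on the bench. Its +x is the push direction, away from the robot. Rails 28 mm high; black reading heads 61 mm high at x -60, y +-49 mm; bridge 70 mm high at x +30 mm with orange-headed stop pin (top 92 mm, 8 mm more while raised); housing 95 mm high from x +95 mm. Leave alone
- idle_slide (a joint): travel of the empty carriage, m: 0 = out towards the robot (sprung), 0.05 = fully in on its end stop. Push: 2 N at first, 6 N at the end, about 2 N more while the catch lifts the pin (0.004 to 0.025), 2 N more per 50 mm/s. Let go beyond 0.026 it springs back at 0.1 m/s and rests on the pin at 0.025, the middle; let go earlier it returns to 0
- spare_jar_a_center (a point): spare screw-capped specimen jar, 36 mm diameter, 50 mm tall, red cap; point at its centre (25 mm above its underside), standing on the bench between the two feeders, nearer the robot
- spare_jar_b_center (a point): another spare screw-capped specimen jar, 36 mm diameter, 50 mm tall, red cap; point at its centre (25 mm above its underside), on the bench at the robot's left
- dish: flat closed clear dish, 60 mm diameter, 14 mm tall, on the bench between the feeders; origin centre of underside
- slide_box: blue box 90 x 75 x 35 mm on the bench at the robot's left; origin centre of underside
- wash_bottle: bottle, 60 mm diameter, 130 mm tall, blue cap, on the bench at the robot's right; origin centre of underside
- marker: black marker pen, 120 x 14 x 14 mm, lying on the bench at the robot's right; origin centre of underside, long along its x
- sample_jar: the same specimen jar as sample_jar_center; origin at the centre of its underside
There are look-alikes about, which are no part of the job. Leave any black or green look-alike of the sample_jar alone.

How it is judged (in metres and radians):
On the way, in this order (a step that is already met when the one before it is completed fails the run):
1. the loaded carriage is pushed all the way in to its end stop (joint above 0.046) (value of joint loaded_slide above 0.046 m), for 0.05 s.
2. released, it has come back and rests on the stop pin at the middle position (value of joint loaded_slide between 0.021 and 0.029 m and contact force between the fingers and loaded_feeder below 0.1 N), for 0.2 s.
At the end, for the whole second after the job is handed in: The loaded carriage rests on its stop pin at the middle position (joint 0.021 to 0.029, still), the jar stands upright in its pocket (centre within 6 mm of the pocket's point, tilt under 0.1 rad), the empty feeder's carriage is still fully out (below 0.004) (value of joint loaded_slide between 0.021 and 0.029 m and velocity of joint loaded_slide between -0.005 and 0.005 m/s and distance between sample_jar_center and loaded_nest below 0.006 m and angle between sample_jar_center's own z axis and vertical below 0.1 rad and value of joint idle_slide below 0.004 m); the robot touches nothing.
It fails at once if the robot touches the specimen jar (contact force between any of the fingers, the arm and sample_jar above 0.5 N).
It fails at once if the specimen jar is lifted out of its pocket (more than 8 mm up) or tipped (height (world z) of sample_jar_center above 0.063 m or angle between sample_jar_center's own z axis and vertical above 0.3 rad).
It fails at once if the empty feeder's carriage is pushed (beyond 8 mm) (value of joint idle_slide above 0.008 m).
It fails at once if another thing on the bench is moved by more than 20 mm (distance of any of spare_jar_a_center, spare_jar_b_center, dish, slide_box, wash_bottle, marker from where it was at the start of the episode above 0.02 m).
It also fails if it takes over 38 s, if anything falls off the work surface, if the arm or the gripper's body presses on something with over 40 N, if the wrist force passes 120 N, or if a joint passes its speed limit or range.

ROBOT

A 6-joint arm with a two-finger parallel gripper is mounted at the origin on the work surface. World frame = base frame: x ahead of the robot, y to its left, z up, the work surface at z = 0. Lengths are in mm, angles in rad, forces in N, time in s.
With the tool pointing down it reaches from about 300 to 850 mm from the base axis. Payload 5.4 kg.
Tool frame: the origin (TCP) lies at the very end of the fingers, on their centre line; the grasp point (between the pads) lies 19 mm behind it; z points along the fingers, y is the direction in which the jaws open and shut (so a half turn about z gives the same grasp; the last joint's range is limited). The gripper opens to 85 mm and grips with 20 to 120 N. Pads are 22 mm wide; open, the fingers measure 114 mm over their backs; the gripper's body (76 mm by 85 mm) begins 54 mm behind the grasp point. The pads swing forward as they close: fully open they stand 13 mm farther back than shut.
Start: joints at [-1.39, 0.158, 1.597, -0, 1.386, -0.21], TCP at [219.009, -531.64, 231.299] pointing down, gripper open.
Joint ranges: [-2.91, 2.91], [-0.94, 2.29], [0.18, 2.7], [-1.29, 4.43], [0.17, 2.64], [-3, 3]. Speed limits (rad/s): [2.57, 2.57, 3.14, 3.14, 3.14, 3.14].

INTERFACE

Orientations are given as a 3x3 rotation matrix whose columns are the frame's x, y, z axes.
In Python, from plant import get_state, capture, workorder, spot_in gives the robot as it stands.
- The arm moves only by the tool arm_command, never from a script. Its argument "commands" is a list of rows, each an object with "translation": the shift along the world's x, y, z in cm, a list of three; "dr": the turn, a rotation vector about the world's x, y, z in degrees, a list of three; "claw": the closure, from -1 (fully open) to 1 (shut). In form: [{"translation": [x, y, z], "dr": [ax, ay, az], "claw": claw}, ...]. A call has 1 to 12 rows; each row is the pose to reach, as a shift and turn from the pose commanded when the call began; what a row does not reach only later rows make up. A row lasts 1/8 s, in which the tool goes at most 62.5 mm and 10.7 degrees, less where a joint would pass 70% of its speed; a pose out of reach is approached as far as the arm can. A call with a gripper value outside its range is refused whole. The fingers move at their own pace and stop on an object; the grip force is fixed at half the most. Time passes only in rows, so rows that repeat a pose let the fingers close. It gives the time, the measured TCP pose, the force and the opening at its end, in the units of the state.
- get_state(): the state, without advancing time (a new reading comes with each control period).
- capture(name): name is "side" or "top" or "wrist"; returns a dict with "color" (384x512x3 uint8, blue, green, red), "camera_matrix" (3x3 intrinsics, pixels), "position" and "orientation" of the camera in the world. Camera axes: x right, y down, z forward; pixel columns grow to the right and rows downward; lengths in mm; the calibration is good to about 2 mm. The wrist camera is an equidistant fisheye: a pixel r from the principal point sees the ray r / f radians off the axis. A picture is of the moment at which its call begins. There is no depth.
- workorder.finish_job(): hands the job in, once; it reports no verdict.
Trained networks look in a picture, given as the dict that the camera call returned (one of the last four; its "shot" number tells which), for a name from the list of things; names that differ only in an ending like _2 or _b are one class to them, and where a whole thing is asked for, a point or a joint stands for the part that bears it (a point fixed in the world has none). Each returns a list of dicts, best first, with "conf" (0 to 1); they miss things now and then, are a little off and sometimes report something else, mostly with a low value. They report only what shows in the picture. A call takes as long as a camera call. They do not tell look-alikes from the thing itself.
- spot_in(picture, name): "centre" ([column, row] in pixels, amid what is visible of it).
The state is a dict: "t": time; "q": joint angles; "qvel": joint speeds; "joint_torque": joint torques, N m; "position": TCP position; "ee_rot": TCP orientation; "contact_force": force on the tool from outside, world axes, zero at the start; "torque": the same for the moment, N m; "width": finger opening in mm.
Only numpy, scipy, OpenCV 4.12 (cv2) and the standard library are available. Lean on these libraries where they do the work, as an engineer would, in place of code of your own. Each camera call takes 0.05 s, during which the arm holds its last target.

## Working session

There is one attempt and no reset: what is moved stays moved. The work goes in short steps, Python scripts to look and compute and a tool call to move; the robot and the scene stay as the last step left them, time stands still between calls to the robot, and variables do not carry over. Pictures are saved under pics/ and viewed, and the job is handed in when it is done.

Besides the shell and the picture viewer there is one more tool, called after "Call:" as name([rows], argument=value, ...), one row to a line, values as JSON. arm_command: Moves the arm, as the interface text tells. Its arguments: {"type":"object","properties":{"commands":{"type":"array"}},"required":["commands"]}

```bash
mkdir -p pics; cat > h.py <<'E'
from plant import get_state, capture, workorder, spot_in
import cv2, numpy as np
E
python3 - <<'E'
from h import *
s=get_state();print(s)
for n in ("top","side"):
    p=capture(n);cv2.imwrite(f"pics/{n}0.png",p["color"]);print(n,p["camera_matrix"],p["position"],p["orientation"])
    for k in ("loaded_feeder","loaded_plate","sample_jar","idle_feeder","wash_bottle","marker","dish"):
        print(k,[(np.round(d["centre"],1),round(d["conf"],2)) for d in spot_in(p,k)])
E
```

```text
{'t': 0.0, 'q': array([-1.39011177e+00,  1.59091482e-01,  1.59823011e+00,  3.07146468e-05,
        1.38620368e+00, -2.10101942e-01]), 'qvel': array([ 1.83543946e-04, -6.60285376e-04, -1.43414782e-03,  1.09644629e-03,
        9.27396485e-05,  1.75684838e-04]), 'joint_torque': array([-1.59701244e-04, -3.96007168e+01, -3.31424403e+01, -1.75825767e-04,
        8.77581595e-03,  1.22520728e-05]), 'position': array([ 218.90439952, -531.05177588,  230.29412683]), 'ee_rot': array([[ 9.24611983e-01,  3.80910201e-01, -3.17596847e-04],
       [ 3.80910087e-01, -9.24610118e-01,  1.90658720e-03],
       [ 4.32585254e-04, -1.88382921e-03, -9.99998132e-01]]), 'contact_force': array([-0.46159436,  0.03906884,  0.31243334]), 'torque': array([ 0.00591081, -0.02944937,  0.05458479]), 'width': 85.35420494258436}
top [[477.62004717   0.         255.30217341]
 [  0.         477.62004717 186.39163912]
 [  0.           0.           1.        ]] [ 282.20542245    8.42881634 1612.11973163] [[ 0.02669867 -0.98073666  0.19350138]
 [-0.99943301 -0.03016062 -0.01496679]
 [ 0.0205146  -0.19299208 -0.98098584]]
load
[... 582 characters left out ...]
7431772   0.         255.41706575]
 [  0.         353.87431772 189.94798776]
 [  0.           0.           1.        ]] [ 528.86691112 -776.3762122   728.2492549 ] [[ 0.99886237 -0.02686583  0.03939797]
 [-0.04740899 -0.6484298   0.7597968 ]
 [ 0.00513425 -0.76080025 -0.64896581]]
loaded_feeder [(array([300. , 258.4]), 0.78)]
loaded_plate [(array([260.1, 251.8]), 0.66)]
sample_jar [(array([235.1, 218.4]), 0.8), (array([202.9, 264.9]), 0.8), (array([250.8, 241.4]), 0.53), (array([270.7, 217.8]), 0.53)]
idle_feeder [(array([289.7, 160.8]), 0.96)]
wash_bottle [(array([287.5, 349. ]), 0.97)]
marker [(array([167.5, 375.2]), 0.75)]
dish [(array([290.3, 351.5]), 0.63), (array([300.4, 204.5]), 0.5)]
```

```bash
python3 - <<'E'
import cv2
a=cv2.imread("pics/top0.png")[100:300,80:440];cv2.imwrite("pics/top0c.png",cv2.resize(a,(792,440),interpolation=cv2.INTER_CUBIC))
a=cv2.imread("pics/side0.png")[130:384,120:430];cv2.imwrite("pics/side0c.png",cv2.resize(a,None,fx=2.3,fy=2.3,interpolation=cv2.INTER_CUBIC))
E
```

```text
(no output)
```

View pics/top0c.png

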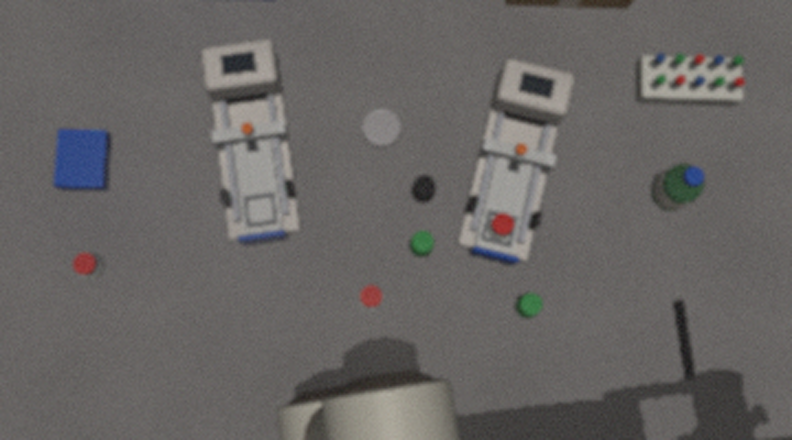

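View pics/side0c.png

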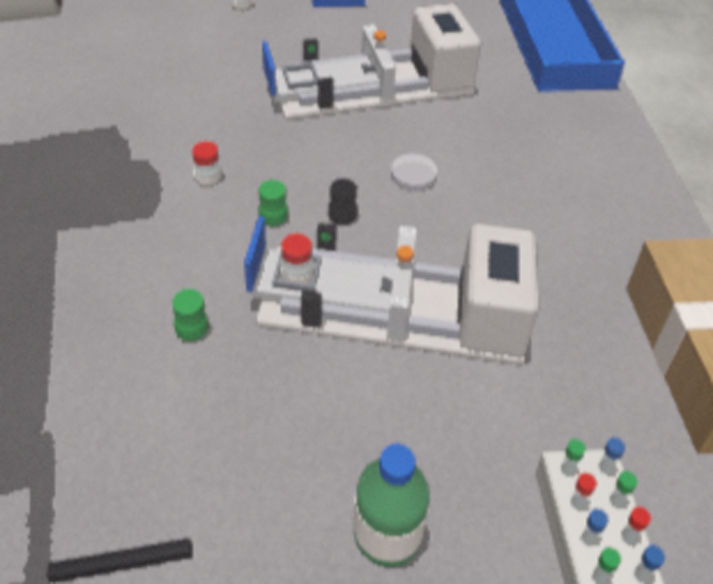

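The loaded feeder is the right one, with the jar cap at about top px (309,202) and the plate's edge at about (305,216). A green look-alike stands close in front at about (321,238). I'll zoom in to get corners for a pose fit.

```bash
python3 - <<'E'
import cv2
a=cv2.imread("pics/top0.png")[120:245,275:350];cv2.imwrite("pics/top0d.png",cv2.resize(a,None,fx=4.8,fy=4.8,interpolation=cv2.INTER_CUBIC))
a=cv2.imread("pics/side0.png")[215:295,190:360];cv2.imwrite("pics/side0d.png",cv2.resize(a,None,fx=4.6,fy=4.6,interpolation=cv2.INTER_CUBIC))
E
```

```text
(no output)
```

View pics/top0d.png

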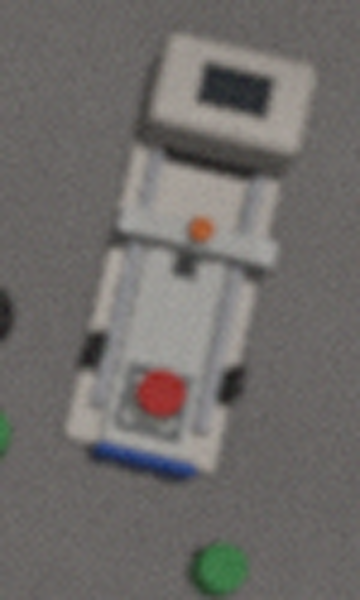

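View pics/side0d.png

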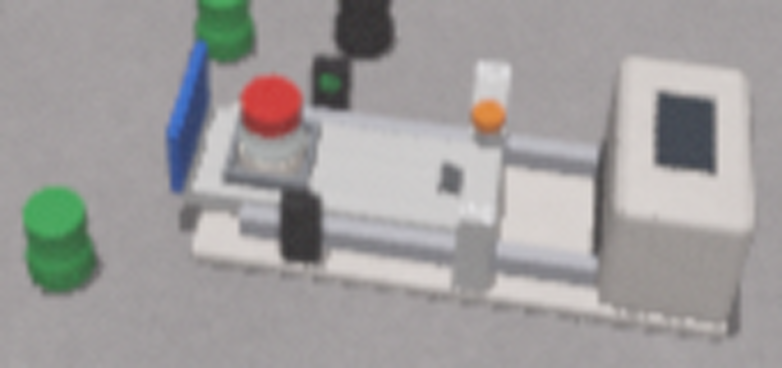

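```bash
cat >> h.py <<'E'
import math
def proj(cam,P):
    c=(np.asarray(P,float)-cam["position"])@cam["orientation"]
    return (c[:,:2]/c[:,2:])*cam["camera_matrix"][0,0]+cam["camera_matrix"][:2,2]
def onplane(cam,px,z):
    d=cam["orientation"]@np.linalg.solve(cam["camera_matrix"],[px[0],px[1],1.])
    return cam["position"]+d*(z-cam["position"][2])/d[2]
E
python3 - <<'E'
from h import *
from scipy.optimize import least_squares
T=capture("top");S=capture("side")
t=[((30,0,91),(201,229)),((-85,0,80),(161,393)),((-120,55,4),(68,437)),((-120,-55,4),(215,470)),((-131,35,80),(97,449)),((-131,-35,80),(192,471))]
s=[((30,0,89),(488,116)),((-85,0,80),(271,95)),((-120,-55,0),(194,260)),((165,-55,0),(725,334)),((-131,35,80),(202,46)),((-131,-35,80),(173,122)),((-135,-35,30),(178,190))]
px=lambda o,x0,y0,f:np.array([[(u+.5)/f-.5+x0,(v+.5)/f-.5+y0] for _,(u,v) in o])
pt=px(t,275,120,4.8);ps=px(s,190,215,4.6)
L=lambda o:np.array([a for a,_ in o],float)
def W(p,l):
    c,n=math.cos(p[2]),math.sin(p[2]);return np.c_[p[0]+c*l[:,0]-n*l[:,1],p[1]+n*l[:,0]+c*l[:,1],l[:,2]]
def rs(p,w=3):
    a=(proj(T,W(p,L(t)))-pt);b=(proj(S,W(p,L(s)))-ps)
    return np.r_[a.ravel() if w&1 else [],b.ravel() if w&2 else []]
for w in(1,2,3):
    r=least_squares(rs,[600,-120,-.2],args=(w,),loss="soft_l1");print(w,np.round(r.x,3));print(np.round(rs(r.x,w).reshape(-1,2),1).tolist())
p=r.x
print("plate",W(p,np.array([[-135,0,55.],[-85,0,80]])))
g=[(275+220/4.8,120+568/4.8)];print("green",onplane(T,g[0],50), "side",onplane(S,(190+55/4.6,215+210/4.6),50))
print("spare a",onplane(T,(80+371/2.2,100+296/2.2),50),"green2",onplane(T,(80+422/2.2,100+243/2.2),50))
E
```

```text
1 [ 6.23252e+02 -2.07052e+02 -2.11000e-01]
[[-0.1, -0.1], [0.3, -0.1], [-1.2, 0.4], [-0.3, 1.1], [0.1, -0.7], [1.3, -0.2]]
2 [ 627.198 -204.939   37.485]
[[0.3, -1.3], [0.4, -0.3], [-0.4, -0.1], [0.3, 0.4], [0.1, -2.0], [0.2, 2.1], [-1.5, 0.4]]
3 [ 6.26121e+02 -2.05883e+02 -2.09000e-01]
[[-0.5, -1.0], [-0.0, -1.0], [-1.5, -0.4], [-0.6, 0.3], [-0.2, -1.6], [1.0, -1.1], [-0.1, -1.1], [-0.1, 0.1], [-0.8, 0.5], [0.1, 0.5], [-0.5, -1.6], [-0.3, 2.7], [-2.0, 1.0]]
plate [[ 494.05075543 -177.90857364   55.        ]
 [ 542.96550055 -188.26944761   80.        ]]
green [ 423.70930014 -234.48591501   50.        ] side [ 429.99931448 -237.15821569   50.        ]
spare a [429.32873958   2.09247404  50.        ] green2 [511.02335305 -72.11743956  50.        ]
```

Call:
arm_command([
  {"translation":[1.5,2.2,0],"dr":[0,0,-2],"claw":1},
  {"translation":[4.5,6.7,0],"dr":[0,0,-6],"claw":1},
  {"translation":[7.5,11.2,0],"dr":[0,0,-10],"claw":1},
  {"translation":[10.5,15.7,0],"dr":[0,0,-15],"claw":1},
  {"translation":[13.5,20.2,0],"dr":[0,0,-20],"claw":1},
  {"translation":[16.5,24.7,-1],"dr":[0,0,-25],"claw":1},
  {"translation":[19.5,29.3,-2],"dr":[0,0,-30],"claw":1},
  {"translation":[22,33,-3],"dr":[0,0,-33],"claw":1},
  {"translation":[23.5,35.3,-4],"dr":[0,0,-34.4],"claw":1},
  {"translation":[24,36.1,-4],"dr":[0,0,-34.4],"claw":1},
  {"translation":[24,36.1,-4],"dr":[0,0,-34.4],"claw":1},
  {"translation":[24,36.1,-4],"dr":[0,0,-34.4],"claw":1},
])

```text
t: 2.4
position: [458.9, -171.8, 191.9]
ee_rot: [[0.978, -0.209, 0.001], [-0.209, -0.978, -0.001], [0.001, 0.001, -1.0]]
contact_force: [-0.8, -0.3, 0.4]
width: -0.2
```

```bash
python3 - <<'E'
from h import *
s=get_state();print(s["t"],s["position"],s["ee_rot"],s["width"])
p=capture("wrist");cv2.imwrite("pics/w1.png",p["color"]);print(p["camera_matrix"],p["position"],p["orientation"])
a=capture("side")["color"][130:340,120:430];cv2.imwrite("pics/side1.png",cv2.resize(a,None,fx=2.4,fy=2.4,interpolation=cv2.INTER_CUBIC))
E
```

```text
2.4 [ 458.8866141  -171.77297868  191.9001143 ] [[ 9.77917380e-01 -2.08990868e-01  6.44571928e-04]
 [-2.08990249e-01 -9.77917298e-01 -9.12915105e-04]
 [ 8.21128959e-04  7.58046300e-04 -9.99999376e-01]] -0.17440765331522035
[[297.31863964   0.         257.49256522]
 [  0.         297.31863964 196.65355647]
 [  0.           0.           1.        ]] [ 541.84192276 -188.50768716  334.60214552] [[-0.20898433 -0.92414819 -0.31980567]
 [-0.97791844  0.19783986  0.06734176]
 [ 0.00103655  0.32681723 -0.94508699]]
```

View pics/w1.png

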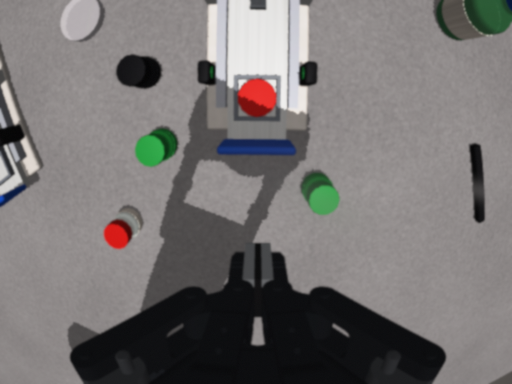

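View pics/side1.png

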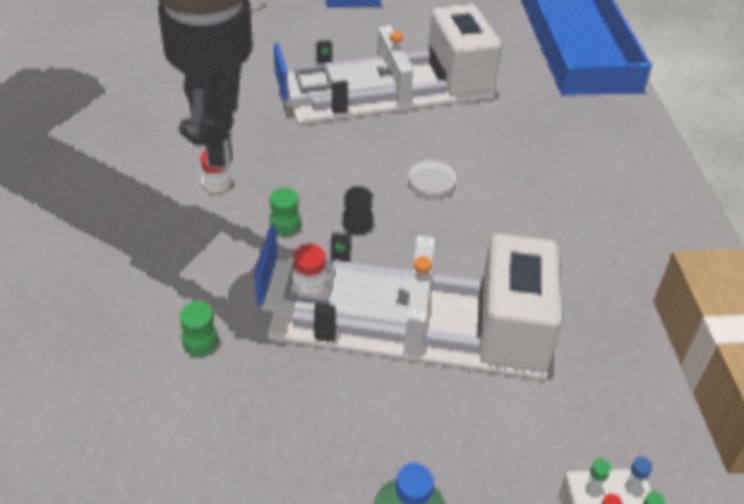

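```bash
python3 - <<'E'
from h import *
p=capture("wrist")
def fe(px,z):
    d=np.array(px)-p["camera_matrix"][:2,2];r=np.hypot(*d);th=r/p["camera_matrix"][0,0]
    v=p["orientation"]@np.r_[d/r*math.sin(th),math.cos(th)];return p["position"]+v*(z-p["position"][2])/v[2]
for px,z in(((257,141),80),((257,154),80),((218,153),80),((296,153),80),((257,98),80),((322,200),50)):print(px,np.round(fe(px,z),1))
E
```

```text
(257, 141) [ 505.3 -180.4   80. ]
(257, 154) [ 494.1 -178.    80. ]
(218, 153) [ 502.3 -145.    80. ]
(296, 153) [ 488.  -211.5   80. ]
(257, 98) [ 541.5 -188.2   80. ]
(322, 200) [ 428.  -232.5   50. ]
```

The wrist view puts the plate's front face at (494,-178), which agrees with the fit, and the fingers line up with it. Descending now.

Call:
arm_command([
  {"translation":[0,0,-1],"dr":[0,0,0],"claw":1},
  {"translation":[0,0,-3],"dr":[0,0,0],"claw":1},
  {"translation":[0,0,-5],"dr":[0,0,0],"claw":1},
  {"translation":[0,0,-7],"dr":[0,0,0],"claw":1},
  {"translation":[0,0,-9],"dr":[0,0,0],"claw":1},
  {"translation":[0,0,-11],"dr":[0,0,0],"claw":1},
  {"translation":[0,0,-12.5],"dr":[0,0,0],"claw":1},
  {"translation":[0,0,-13.5],"dr":[0,0,0],"claw":1},
  {"translation":[0,0,-14],"dr":[0,0,0],"claw":1},
  {"translation":[0,0,-14],"dr":[0,0,0],"claw":1},
])

```text
t: 3.8
position: [459.1, -170.7, 51.3]
ee_rot: [[0.978, -0.208, -0.0], [-0.208, -0.978, 0.0], [-0.0, -0.0, -1.0]]
contact_force: [0.2, 0.2, -0.5]
width: 0.1
```

```bash
python3 - <<'E'
from h import *
s=get_state();print(s["t"],s["position"],s["contact_force"])
cv2.imwrite("pics/w2.png",capture("wrist")["color"])
a=capture("side")["color"][180:320,170:370];cv2.imwrite("pics/side2.png",cv2.resize(a,None,fx=3.8,fy=3.8,interpolation=cv2.INTER_CUBIC))
E
```

```text
3.8 [ 459.06329258 -170.67669392   51.29287473] [ 0.19620881  0.16562121 -0.51573236]
```

View pics/w2.png

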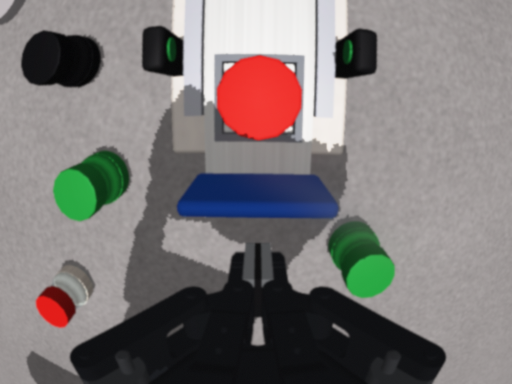

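View pics/side2.png

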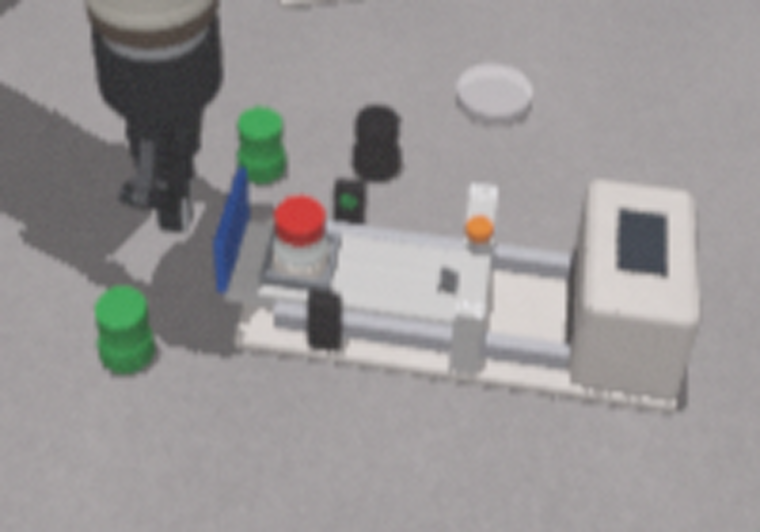

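Clear of everything: the tips are about 24 mm in front of the plate and the green jar is off to the side (wrist px 360,270). Advancing in steps.

Call:
arm_command([
  {"translation":[0.68,-0.15,0],"dr":[0,0,0],"claw":1},
  {"translation":[1.37,-0.29,0],"dr":[0,0,0],"claw":1},
  {"translation":[1.86,-0.4,0],"dr":[0,0,0],"claw":1},
  {"translation":[2.15,-0.46,0],"dr":[0,0,0],"claw":1},
  {"translation":[2.45,-0.52,0],"dr":[0,0,0],"claw":1},
  {"translation":[2.74,-0.59,0],"dr":[0,0,0],"claw":1},
  {"translation":[3.03,-0.65,0],"dr":[0,0,0],"claw":1},
  {"translation":[3.42,-0.73,0],"dr":[0,0,0],"claw":1},
])

```text
t: 4.9
position: [492.0, -177.7, 51.1]
ee_rot: [[0.978, -0.208, -0.003], [-0.208, -0.978, 0.001], [-0.003, -0.0, -1.0]]
contact_force: [-7.9, 1.1, 5.8]
width: 0.2
```

```bash
python3 - <<'E'
from h import *
s=get_state();print(s["t"],s["position"],s["contact_force"])
cv2.imwrite("pics/w3.png",capture("wrist")["color"])
E
```

```text
4.9 [ 492.00051426 -177.69371112   51.10156908] [-7.89632082  1.1383702   5.79026949]
```

View pics/w3.png

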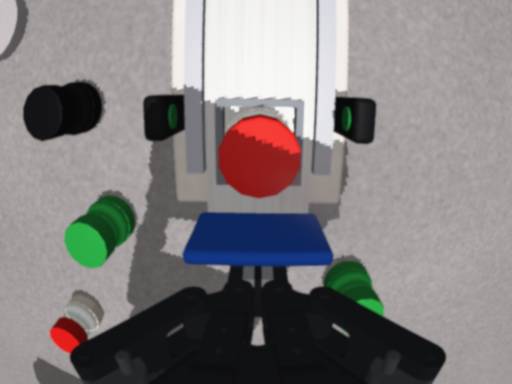

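The jar is upright: its apparent shift in the wrist view matches the camera's perspective. The fingers are in contact at about 8 N, so I keep pushing.

Call:
arm_command([
  {"translation":[0.39,-0.08,0],"dr":[0,0,0],"claw":1},
  {"translation":[0.78,-0.17,0],"dr":[0,0,0],"claw":1},
  {"translation":[1.17,-0.25,0],"dr":[0,0,0],"claw":1},
  {"translation":[1.56,-0.33,0],"dr":[0,0,0],"claw":1},
  {"translation":[1.96,-0.42,0],"dr":[0,0,0],"claw":1},
  {"translation":[2.35,-0.5,0],"dr":[0,0,0],"claw":1},
  {"translation":[2.74,-0.58,0],"dr":[0,0,0],"claw":1},
  {"translation":[3.13,-0.67,0],"dr":[0,0,0],"claw":1},
  {"translation":[3.42,-0.73,0],"dr":[0,0,0],"claw":1},
  {"translation":[3.72,-0.79,0],"dr":[0,0,0],"claw":1},
  {"translation":[3.72,-0.79,0],"dr":[0,0,0],"claw":1},
])

```text
t: 6.32
position: [529.6, -186.1, 51.1]
ee_rot: [[0.978, -0.208, -0.002], [-0.208, -0.978, -0.0], [-0.002, 0.001, -1.0]]
contact_force: [-5.9, -1.3, 3.2]
width: -0.0
```

```bash
python3 - <<'E'
from h import *
s=get_state();print(s["t"],s["position"],s["contact_force"])
cv2.imwrite("pics/w4.png",capture("wrist")["color"])
a=capture("side")["color"][180:320,170:370];cv2.imwrite("pics/side4.png",cv2.resize(a,None,fx=3.8,fy=3.8,interpolation=cv2.INTER_CUBIC))
E
```

```text
6.325 [ 529.62531601 -186.10172876   51.05408033] [-5.88388107 -1.26889758  3.17712585]
```

View pics/w4.png

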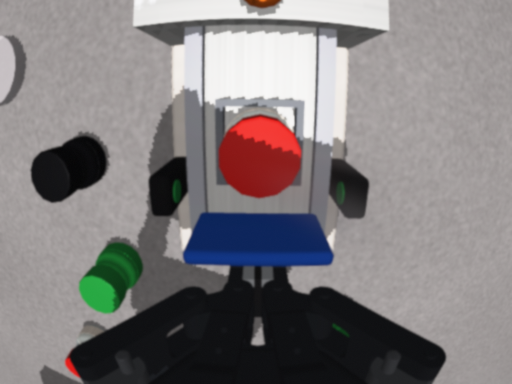

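View pics/side4.png

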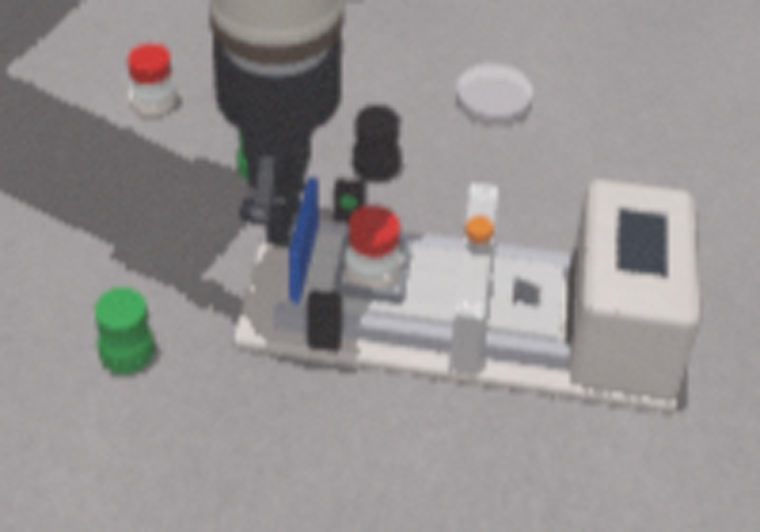

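Call:
arm_command([
  {"translation":[0.2,-0.04,0],"dr":[0,0,0],"claw":1},
  {"translation":[0.39,-0.08,0],"dr":[0,0,0],"claw":1},
  {"translation":[0.59,-0.13,0],"dr":[0,0,0],"claw":1},
  {"translation":[0.59,-0.13,0],"dr":[0,0,0],"claw":1},
])

```text
t: 6.92
position: [531.0, -186.3, 50.9]
ee_rot: [[0.978, -0.207, -0.014], [-0.207, -0.978, 0.003], [-0.014, -0.0, -1.0]]
contact_force: [-25.9, 1.7, 19.1]
width: -0.1
```

```bash
python3 - <<'E'
from h import *
p=capture("wrist");cv2.imwrite("pics/w5.png",p["color"]);
def fe(px,z):
    d=np.array(px)-p["camera_matrix"][:2,2];r=np.hypot(*d);th=r/p["camera_matrix"][0,0]
    v=p["orientation"]@np.r_[d/r*math.sin(th),math.cos(th)];return p["position"]+v*(z-p["position"][2])/v[2]
print(fe((257,264),80),fe((260,157),80))
E
```

```text
[ 544.95965538 -188.21032228   80.        ] [ 591.90333881 -199.35181064   80.        ]
```

View pics/w5.png

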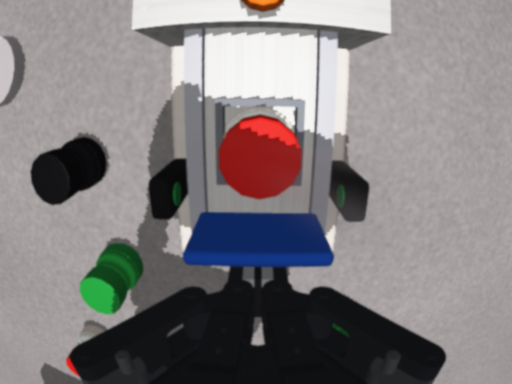

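On the end stop: 26 N, blocked, and the plate and cap have both moved about 51 mm. Retracting along the push line.

Call:
arm_command([
  {"translation":[-1.5,0.32,0],"dr":[0,0,0],"claw":1},
  {"translation":[-4,0.85,0],"dr":[0,0,0],"claw":1},
  {"translation":[-6,1.3,0],"dr":[0,0,0],"claw":1},
  {"translation":[-7.3,1.6,0],"dr":[0,0,0],"claw":1},
  {"translation":[-7.5,1.6,0],"dr":[0,0,0],"claw":1},
  {"translation":[-7.5,1.6,0],"dr":[0,0,0],"claw":1},
  {"translation":[-7.5,1.6,0],"dr":[0,0,0],"claw":1},
])

```text
t: 7.85
position: [462.0, -171.5, 51.5]
ee_rot: [[0.978, -0.208, 0.001], [-0.208, -0.978, -0.0], [0.001, 0.0, -1.0]]
contact_force: [-0.4, 0.4, -0.6]
width: 0.1
```

```bash
python3 - <<'E'
from h import *
s=get_state();print(s["t"],s["position"],s["contact_force"])
p=capture("wrist");cv2.imwrite("pics/w6.png",p["color"])
a=capture("side")["color"][180:320,170:370];cv2.imwrite("pics/side6.png",cv2.resize(a,None,fx=3.8,fy=3.8,interpolation=cv2.INTER_CUBIC))
E
```

```text
7.85 [ 462.03121185 -171.46200137   51.51019958] [-0.42890235  0.38960528 -0.57358584]
```

View pics/w6.png

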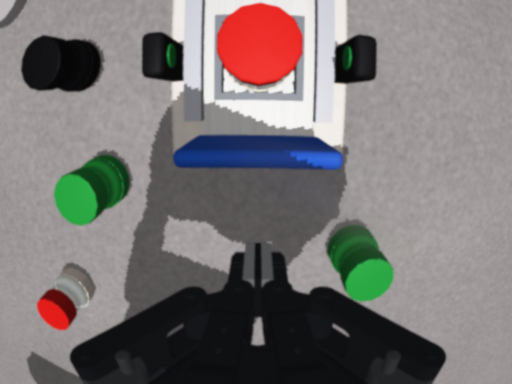

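View pics/side6.png

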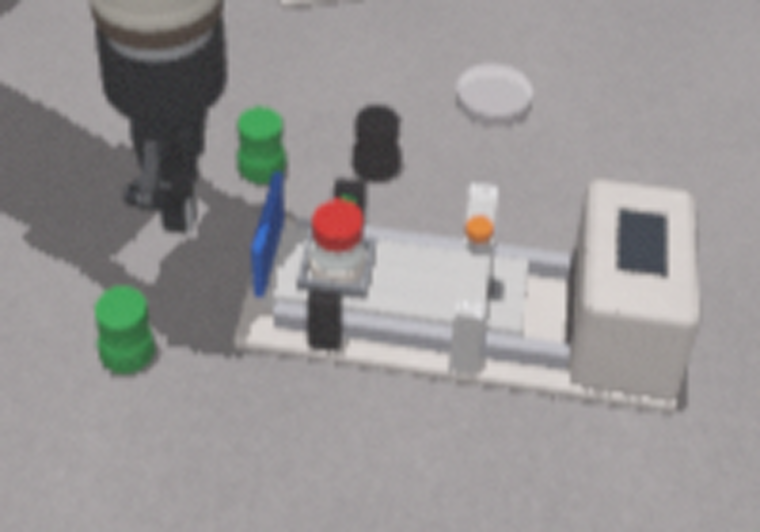

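The carriage rests at the middle, with the jar upright. I'll raise the arm clear and measure the final position.

Call:
arm_command([
  {"translation":[0,0,1.5],"dr":[0,0,0],"claw":1},
  {"translation":[0,0,4],"dr":[0,0,0],"claw":1},
  {"translation":[0,0,7],"dr":[0,0,0],"claw":1},
  {"translation":[0,0,10],"dr":[0,0,0],"claw":1},
  {"translation":[0,0,12],"dr":[0,0,0],"claw":1},
  {"translation":[0,0,13],"dr":[0,0,0],"claw":1},
  {"translation":[0,0,13],"dr":[0,0,0],"claw":1},
  {"translation":[0,0,13],"dr":[0,0,0],"claw":1},
])

```text
t: 8.95
position: [460.8, -170.8, 180.4]
ee_rot: [[0.978, -0.208, -0.001], [-0.208, -0.978, 0.001], [-0.002, -0.001, -1.0]]
contact_force: [-0.2, -0.3, 0.6]
width: 0.3
```

```bash
python3 - <<'E'
from h import *
s=get_state();print(s["t"],s["position"],s["contact_force"],abs(s["qvel"]).max())
p=capture("wrist");c=p["color"].astype(int)
cv2.imwrite("pics/w7.png",p["color"])
def fe(px,z):
    d=np.array(px)-p["camera_matrix"][:2,2];r=np.hypot(*d);th=r/p["camera_matrix"][0,0]
    v=p["orientation"]@np.r_[d/r*math.sin(th),math.cos(th)];return p["position"]+v*(z-p["position"][2])/v[2]
B=(c[...,0]>c[...,2]+50);B[:,:200]=0;B[:,320:]=0;v,u=np.nonzero(B);print("plate rows",v.min(),v.max(),u.min(),u.max())
R=(c[...,2]>c[...,1]+80);R[:,:200]=0;R[:,320:]=0;rv,ru=np.nonzero(R);print("cap",ru.mean(),rv.mean(),rv.min(),rv.max())
d=np.array([.978,-.209,0])
print("plate travel",(fe((u.mean(),v.max()),80)-[494.1,-178,80])@d,"cap travel",(fe((ru.mean(),rv.mean()),80)-[541.5,-188.2,80])@d)
E
```

```text
8.95 [ 460.79539178 -170.79035766  180.37985302] [-0.16312255 -0.28623222  0.64720492] 0.0067737449986222595
plate rows 118 129 217 299
cap 258.92167721518985 69.29430379746836 50 89
plate travel 24.581361407747426 cap travel 25.039304951176703
```

View pics/w7.png

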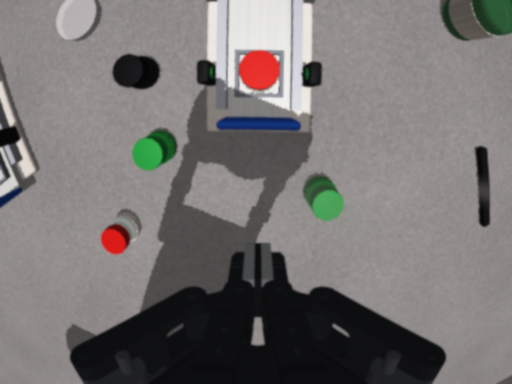

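Plate travel measures 24.6 mm and cap travel 25.0 mm. The jar sits in its pocket at px (259,69), and nothing else in view has moved. Handing in.

```bash
python3 -c "
from h import *
print(workorder.finish_job())"
```

```text
the job is handed in; nothing more can be done
None
```

I pushed the loaded carriage in by its blue plate with the closed fingertips until it stopped. I then drew back, and it sprang out and caught at the middle position. I handed the job in at about 9 s of the 38 s allowed.

- **End stop:** the fingers pressed with about 26 N and the plate moved no further. The camera put the travel at about 51 mm against a nominal 50 mm, within calibration error.
- **After release:** the plate had travelled 24.6 mm and the jar's cap 25.0 mm, against the 25 mm target. The jar stood upright in its pocket.
- **Contact:** I raised the arm to 180 mm before handing in, and the force reading was only sensor noise.
- **Other things on the bench:** everything in the last wrist picture looked undisturbed. The slide box and spare jar B were outside that picture, as was most of the idle feeder. I did not check those again, but the arm never went near them.

No check failed. The one disagreement was early on: the plate corners in the side view were about 2 px off the pose fit, but the wrist view then confirmed the plate's position.

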